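# Sound a two-key chord on the piano keyframe

## Robot

A 7-joint arm with a two-finger parallel gripper is mounted at the origin on the work surface. World frame = base frame: x ahead of the robot, y to its left, z up, the work surface at z = 0. Lengths are in m, angles in rad, forces in N, time in s.
With the tool pointing down it reaches from about 0.4 to 0.9 m from the base axis. Payload 5.6 kg.
Tool frame: the origin (TCP) lies midway between the tips of the shut fingers; the grasp point (between the pads) lies 19 mm behind it; z points along the fingers, x is the direction in which the jaws open and shut, and the axes are right-handed (so a half turn about z gives the same grasp; the last joint's range is limited). The gripper opens to 92 mm and grips with 3 to 60 N. Pads are 20 mm wide; open, the fingers measure 128 mm over their backs; the gripper's body (75 mm by 189 mm) begins 69 mm behind the grasp point.
Start: joints at [1.121, 0.468, -0.012, 1.603, 0.006, 1.071, -0.056], TCP at [0.257, -0.597, 0.215] pointing down, gripper open.
Joint ranges: [-2.53, 2.53], [-0.31, 2.02], [-1.57, 1.55], [0.28, 2.44], [-1.29, 4.43], [0.15, 1.84], [-2.92, 2.92]. Speed limits (rad/s): [2.57, 2.57, 3.14, 3.14, 3.14, 3.14, 3.14].

## Interface

Orientations are given as a unit quaternion [x, y, z, w].
In Python, from station import r, cams, sign_off gives the robot as it stands.
- The arm moves only by the tool play_rows, never from a script. Its argument "increments" is text: rows parted by semicolons, each of 7 numbers parted by spaces: the shift along the world's x, y, z in m, then the turn, a rotation vector about the world's x, y, z in degrees, then the opening, from 0 (shut) to 1 (fully open). A call has 1 to 20 rows; each row is the pose to reach, as a shift and turn from the pose measured when the call began; what a row does not reach only later rows make up. A row lasts 1/8 s, in which the tool goes at most 62.5 mm and 10.7 degrees, less where a joint would pass 70% of its speed; a pose out of reach is approached as far as the arm can. A call with a gripper value outside its range is refused whole. The fingers move at their own pace and stop on an object; "newtons" is the grip in N (left out, the last holds). Time passes only in rows, so rows that repeat a pose let the fingers close. It gives the time, the measured TCP pose, the force and the opening at its end, in the units of the state.
- r.get_obs(): the state, without advancing time (a new reading comes with each control period).
- cams.snapshot(name): name is "scene" or "side" or "wrist"; returns the picture (400x640x3 uint8, blue, green, red); there is no depth.
- cams.calibration(name): a dict with "mtx" (3x3 intrinsics, pixels), "k1" (the pictures are not rectified: a ray, as slopes to the right and down, at radius r is drawn at 1 + k1 r^2 times it, then the intrinsics apply), "xyz" and "attitude" of the camera in the world. Camera axes: x right, y down, z forward; pixel columns grow to the right and rows downward; lengths in m; the calibration is good to about 2 mm. A picture is of the moment at which its call begins: read the wrist's pose just before it. calibration takes no time and is no camera call; for the wrist camera it gives the pose at the moment of the call.
- sign_off(): hands the job in, once; it reports no verdict.
The state is a dict: "time": time; "joint_positions": joint angles; "joint_vel": joint speeds; "effort": joint torques, N m; "eef_pos": TCP position; "tcp_rot": TCP orientation; "contact_force": force on the tool from outside, world axes, zero at the start; "wrist_torque": the same for the moment, N m; "grip_width": finger opening in m.
Only numpy, scipy, OpenCV 4.12 (cv2) and the standard library are available. Lean on these libraries where they do the work, as an engineer would, in place of code of your own. Each camera call takes 0.05 s, during which the arm holds its last target.

## Task

Four white piano keys are fitted in the keyframe on the bench, and the tall wooden dip block stands in one of the gaps between them. With one fingertip on each, press the two white keys directly left and right of that block all the way down together, hold both down for a good two seconds, then let both rise and move clear. Do not press the other two keys, and do not lift, shift or topple the block or anything else.

Things in the scene. Friction and masses are not known exactly. Their poses are not given: they have to be found in the camera images.
- keyframe: Fixed wooden keyboard frame, 250 x 250 mm, origin at the centre of its underside; own x runs along the keys from front to back, away from the robot, turned by up to 0.3 rad. Bed top 25 mm, cheeks 45, front slip 32, back beam 64 mm above the bench. Four white keys lie along x at own y -70.5, -23.5, +23.5, +70.5 mm; the three 24 mm gaps between are where keys are taken out.
- dip_block: Loose upright hardwood block, 40 mm (x) by 16 by 60 mm high, origin at the centre of its underside. Stands on the bed in one of the three gaps (own y of the frame about -47, 0 or +47 mm), 20 mm to the front of the frame's centre, 25 mm higher than the key tops. The keys directly left and right of it are to be pressed. It must stay where it stands.
- dip_block_center (a point): Centre of the dip block, 30 mm above its underside.
- brass_weight: Loose brass cylinder, 18 mm across, 45 mm high, standing in another gap; origin at the centre of its underside. Leave it.
- rubber_chock: Loose black rubber post, 16 by 16 by 42 mm, standing in the remaining gap; origin at the centre of its underside. Leave it.
- spare_key: Loose piano key lying on the bench at the left of the frame, 220 mm long, 22 mm wide, 18 mm high. Leave it.
- screwdriver: Loose screwdriver lying on the bench at the right of the frame. Leave it.
- glue_bottle: Loose white bottle, 52 mm across, 130 mm high, on the bench at the right; origin at the centre of its underside. Leave it.
- pin_jar: Loose lidded jar, 64 mm across, 75 mm high, on the bench at the left; origin at the centre of its underside. Leave it.
- mug: Loose mug, 76 mm across, 90 mm high, on the bench at the right; origin at the centre of its underside. Leave it.
- key0_press (a point): Point to press on the rightmost (own y of the frame -70.5 mm) white key: centre of its width on its flat top, 25 mm behind its front edge, 60 mm above the bench when the key is up. The white top is 22 mm wide and 120 mm long. The front 70 mm of the keys is free of things; right and left as seen from the robot.
- key0 (a joint): Tilt of the rightmost (own y of the frame -70.5 mm) key about its hinge at the back, rad: 0 up, 0.055 fully down against its stop (press point then 9.6 mm lower). Its spring resists at the press point with about 1 N at first and 2.6 N fully down, and lifts it again when let go.
- key1_press (a point): Point to press on the second from the right (-23.5 mm) white key: centre of its width on its flat top, 25 mm behind its front edge, 60 mm above the bench when the key is up. The white top is 22 mm wide and 120 mm long. The front 70 mm of the keys is free of things; right and left as seen from the robot.
- key1 (a joint): Tilt of the second from the right (-23.5 mm) key about its hinge at the back, rad: 0 up, 0.055 fully down against its stop (press point then 9.6 mm lower). Its spring resists at the press point with about 1 N at first and 2.6 N fully down, and lifts it again when let go.
- key2_press (a point): Point to press on the second from the left (+23.5 mm) white key: centre of its width on its flat top, 25 mm behind its front edge, 60 mm above the bench when the key is up. The white top is 22 mm wide and 120 mm long. The front 70 mm of the keys is free of things; right and left as seen from the robot.
- key2 (a joint): Tilt of the second from the left (+23.5 mm) key about its hinge at the back, rad: 0 up, 0.055 fully down against its stop (press point then 9.6 mm lower). Its spring resists at the press point with about 1 N at first and 2.6 N fully down, and lifts it again when let go.
- key3_press (a point): Point to press on the leftmost (+70.5 mm) white key: centre of its width on its flat top, 25 mm behind its front edge, 60 mm above the bench when the key is up. The white top is 22 mm wide and 120 mm long. The front 70 mm of the keys is free of things; right and left as seen from the robot.
- key3 (a joint): Tilt of the leftmost (+70.5 mm) key about its hinge at the back, rad: 0 up, 0.055 fully down against its stop (press point then 9.6 mm lower). Its spring resists at the press point with about 1 N at first and 2.6 N fully down, and lifts it again when let go.

How it is judged:
On the way:
1. both keys beside the dip block are held down together by the fingers for two seconds, the other two keys up (((y of dip_block_center in the frame of keyframe below -0.0235 m and value of joint each of key0, key1 above 0.042 rad and value of joint each of key2, key3 below 0.015 rad and contact force between the fingers and key0 above 0.4 N and contact force between the fingers and key1 above 0.4 N) or (y of dip_block_center in the frame of keyframe between -0.0235 and 0.0235 m and value of joint each of key1, key2 above 0.042 rad and value of joint each of key0, key3 below 0.015 rad and contact force between the fingers and key1 above 0.4 N and contact force between the fingers and key2 above 0.4 N) or (y of dip_block_center in the frame of keyframe above 0.0235 m and value of joint each of key2, key3 above 0.042 rad and value of joint each of key0, key1 below 0.015 rad and contact force between the fingers and key2 above 0.4 N and contact force between the fingers and key3 above 0.4 N))), for 2 s.
At the end, for the whole second after the job is handed in: After the fingers held both keys beside the dip block down (beyond 0.042 rad) for 2.0 s, all four keys are up (below 0.010 rad), the block stands upright within 12 mm of its start, weight and chock within 15 mm and the other loose things within 30 mm of theirs (value of joint each of key0, key1, key2, key3 below 0.01 rad and distance of dip_block_center from where it was at the start of the episode below 0.012 m and angle between dip_block_center's own z axis and vertical below 0.15 rad and distance of each of brass_weight, rubber_chock from where it was at the start of the episode below 0.015 m and distance of each of spare_key, screwdriver, glue_bottle, pin_jar, mug from where it was at the start of the episode below 0.03 m and linear speed of dip_block below 0.02 m/s); the robot touches nothing.
It fails at once if one of the other two keys was pressed (beyond 0.020 rad) ((y of dip_block_center in the frame of keyframe below -0.0235 m and value of joint any of key2, key3 above 0.02 rad) or (y of dip_block_center in the frame of keyframe between -0.0235 and 0.0235 m and value of joint any of key0, key3 above 0.02 rad) or (y of dip_block_center in the frame of keyframe above 0.0235 m and value of joint any of key0, key1 above 0.02 rad)).
It fails at once if one key of the pair was pressed down alone (beyond 0.042 rad while the other was still below 0.012 rad) ((y of dip_block_center in the frame of keyframe below -0.0235 m and ((value of joint key0 above 0.042 rad and value of joint key1 below 0.012 rad) or (value of joint key1 above 0.042 rad and value of joint key0 below 0.012 rad))) or (y of dip_block_center in the frame of keyframe between -0.0235 and 0.0235 m and ((value of joint key1 above 0.042 rad and value of joint key2 below 0.012 rad) or (value of joint key2 above 0.042 rad and value of joint key1 below 0.012 rad))) or (y of dip_block_center in the frame of keyframe above 0.0235 m and ((value of joint key2 above 0.042 rad and value of joint key3 below 0.012 rad) or (value of joint key3 above 0.042 rad and value of joint key2 below 0.012 rad)))).
It fails at once if the dip block was lifted, shifted by more than 15 mm or tipped (distance of dip_block_center from where it was at the start of the episode above 0.015 m or angle between dip_block_center's own z axis and vertical above 0.25 rad).
It fails at once if another loose thing was lifted or moved (weight or chock 20 mm, the rest 35 mm) (distance of any of brass_weight, rubber_chock from where it was at the start of the episode above 0.02 m or distance of any of spare_key, screwdriver, glue_bottle, pin_jar, mug from where it was at the start of the episode above 0.035 m).
It also fails if it takes over 45 s, if anything falls off the work surface, if the arm or the gripper's body presses on something with over 40 N, if the wrist force passes 120 N, or if a joint passes its speed limit or range.

## Working session

There is one attempt and no reset: what is moved stays moved. The work goes in short steps, Python scripts to look and compute and a tool call to move; the robot and the scene stay as the last step left them, time stands still between calls to the robot, and variables do not carry over. Pictures are saved under pics/ and viewed, and the job is handed in when it is done.

Besides the shell and the picture viewer there is one more tool, called after "Request:" as name(argument=value, ...), one argument or row to a line, values as JSON. play_rows: Moves the arm, as the interface text tells. Its arguments: {"type":"object","properties":{"increments":{"type":"string"},"newtons":{"type":"number"}},"required":["increments"]}

```bash
mkdir -p pics; python3 - <<'E'
from station import r,cams
import cv2
o=r.get_obs()
for k,v in o.items(): print(k,v)
for n in ["scene","side","wrist"]:
    c=cams.calibration(n); print(n,c)
    cv2.imwrite(f"pics/{n}0.png",cams.snapshot(n))
E
```

```text
time 0.0
joint_positions [ 1.12097775  0.46833628 -0.01159696  1.60363225  0.00600288  1.0713929
 -0.0562948 ]
joint_vel [-8.38076408e-04  9.41828402e-04 -6.86396318e-05 -7.63706670e-04
 -5.28173068e-04 -1.15127652e-03  3.32217718e-04]
effort [ 2.64886994e-04 -5.20573711e+01 -1.23965344e-02 -2.43747854e+01
 -5.66622696e-02  1.73107535e-02  1.62539523e-04]
eef_pos [ 0.25689759 -0.59644177  0.21366331]
tcp_rot [ 8.35353532e-01 -5.49712401e-01 -7.57511435e-04 -4.22195804e-04]
contact_force [ 0.32504247 -0.24254546  0.69620604]
wrist_torque [-0.02137654  0.01694276  0.00227091]
grip_width 0.09197907714370698
scene {'mtx': array([[455.00968849,   0.        , 328.62532414],
       [  0.        , 455.00968849, 201.59313587],
       [  0.        ,   0.        ,   1.        ]]), 'k1': 0.030704866393258572, 'xyz': array([ 1.23403263, -0.18219697,  0.78617233]), 'attitude': array([ 0.74527598,  0.55326661, -0.22610598, -0.29552641])}
side {'mtx': array([[428.67505808,   0.        , 317.61804877],
       [  0.        , 428.67505808, 193.18869603],
       [  0.        ,   0.        ,   1.        ]]), 'k1': -0.10143158639223333, 'xyz': array([ 0.49040403, -0.71695792,  0.86129692]), 'attitude': array([ 0.92965359, -0.03631851,  0.02144829, -0.3660125 ])}
wrist {'mtx': array([[338.35523431,   0.        , 323.26753254],
       [  0.        , 338.35523431, 197.92380933],
       [  0.        ,   0.        ,   1.        ]]), 'k1': 0.002457485071718505, 'xyz': array([ 0.3222156 , -0.56812596,  0.38439341]), 'attitude': array([ 0.82901185, -0.54500007, -0.06995324,  0.1040232 ])}
```

View pics/scene0.png

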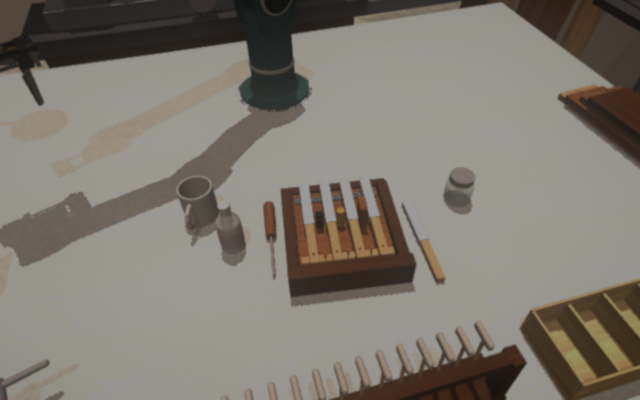

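View pics/side0.png

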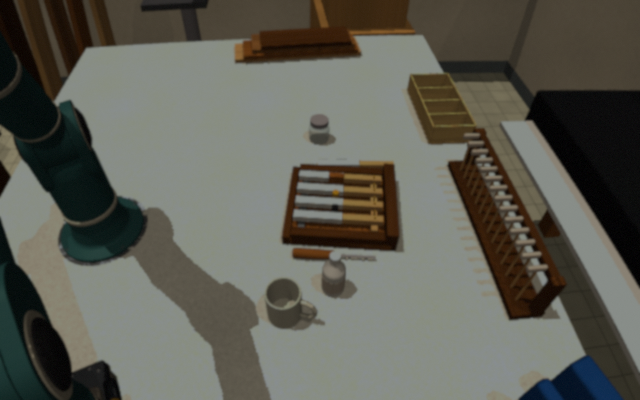

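```bash
python3 - <<'E'
import cv2
a=cv2.imread('pics/scene0.png')[165:305,265:425]
cv2.imwrite('pics/scene0c.png',cv2.resize(a,None,fx=4.2,fy=4.2,interpolation=cv2.INTER_CUBIC))
a=cv2.imread('pics/side0.png')[150:260,270:415]
cv2.imwrite('pics/side0c.png',cv2.resize(a,None,fx=5,fy=5,interpolation=cv2.INTER_CUBIC))
E
```

```text
(no output)
```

View pics/scene0c.png

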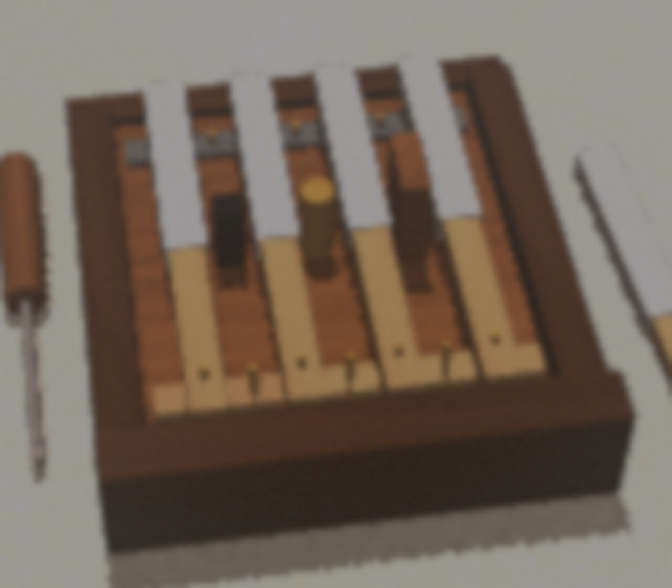

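View pics/side0c.png

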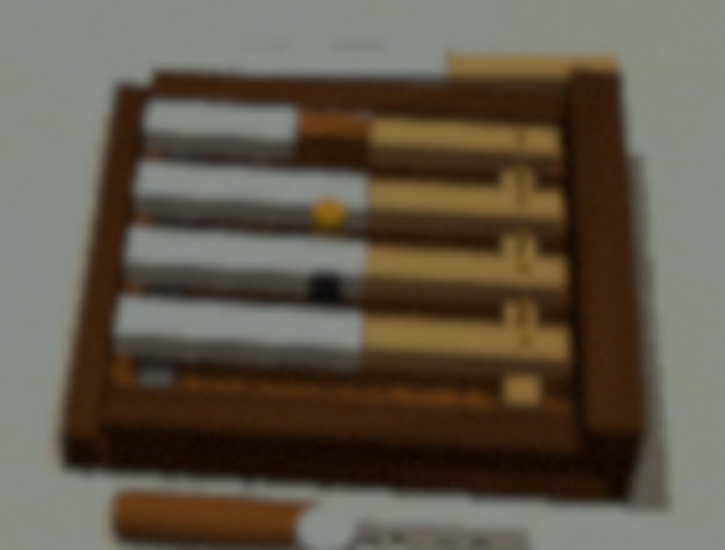

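The block (brown, scene crop ≈(410,200)) is in the leftmost gap (+47 mm), between key2 and key3. The brass weight is in the middle gap and the chock in the right one. Next I'll fit the frame pose to the key corners.

```bash
cat > h.py <<'E'
import numpy as np
from scipy.spatial.transform import Rotation as R
from scipy.optimize import least_squares
def proj(c,P):
    P=np.atleast_2d(P); q=(R.from_quat(c['attitude']).inv()).apply(P-c['xyz'])
    s=q[:,:2]/q[:,2:]; r2=(s**2).sum(1,keepdims=True); s=s*(1+c['k1']*r2)
    return s*np.array([c['mtx'][0,0],c['mtx'][1,1]])+c['mtx'][:2,2]
def toworld(p,L):
    x,y,a,=p[:3]; L=np.atleast_2d(L)
    return np.c_[x+np.cos(a)*L[:,0]-np.sin(a)*L[:,1], y+np.sin(a)*L[:,0]+np.cos(a)*L[:,1], L[:,2]]
E
python3 - <<'E'
from h import *
from station import cams
cs,cd=cams.calibration('scene'),cams.calibration('side')
ky=[-.0705,-.0235,.0235,.0705]
obs=[] # cam, (isback, localx or None), y, z, px
S=lambda u,v:(265+u/4.2,165+v/4.2); D=lambda u,v:(270+u/5,150+v/5)
fr=[((146,86),(187,82)),((232,76),(270,72)),((318,70),(355,66)),((402,62),(440,58))]
bk=[((168,250),(205,246)),((262,240),(299,236)),((355,230),(391,226)),((446,220),(481,214))]
for i in range(4):
    for s,pf,pb in zip((-.011,.011),fr[i],bk[i]):
        obs.append((0,0,ky[i]+s,.06,S(*pf))); obs.append((0,.12,ky[i]+s,.06,S(*pb)))
obs.append((0,None,-.125,0,S(110,550))); obs.append((0,None,.125,0,S(618,497)))
for y,z,px in [(ky[0]+.011,.06,(116,297)),(ky[1]+.011,.06,(127,228)),(ky[2]+.011,.06,(135,162)),(ky[3]+.011,.06,(145,100))]:
    obs.append((1,0,y,z,D(*px)))
for y,px in [(ky[0]+.011,(365,298)),(ky[1]+.011,(368,230)),(ky[2]+.011,(369,173))]:
    obs.append((1,.12,y,.06,D(*px)))
def f(p,raw=False):
    out=[]
    for c,xx,y,z,px in obs:
        lx=.125 if xx is None else p[3]+xx
        out.append(proj((cs,cd)[c],toworld(p,[lx,y,z]))[0]-px)
    return np.array(out) if raw else np.ravel(out)
s=least_squares(f,[.6,0,0,-.13],loss='soft_l1')
print(s.x,np.degrees(s.x[2]))
for o,e in zip(obs,f(s.x,True)): print(o[:4],np.round(e,1))
p=s.x
for i in range(4): print('press',i,toworld(p,[p[3]+.025,ky[i],.06]))
print('block',toworld(p,[-.02,.047,.085]))
for y in (-.047,0,.047):
  print(y,[proj(c,toworld(p,[-.02,y,.085 if y>0 else .068]))[0] for c in (cs,cd)])
np.save('p.npy',p)
E
```

```text
[ 0.63685822  0.02040366 -0.15816487 -0.12795965] -9.062179721219783
(0, 0, -0.08149999999999999, 0.06) [-0.3 -0.3]
(0, 0.12, -0.08149999999999999, 0.06) [-0.5 -0. ]
(0, 0, -0.0595, 0.06) [-0.5 -0.3]
(0, 0.12, -0.0595, 0.06) [ 1.  -0.2]
(0, 0, -0.0345, 0.06) [-0.3  0. ]
(0, 0.12, -0.0345, 0.06) [-0.8  0. ]
(0, 0, -0.0125, 0.06) [0.1 0.1]
(0, 0.12, -0.0125, 0.06) [ 0.7 -0.1]
(0, 0, 0.0125, 0.06) [-0.6 -0.5]
(0, 0.12, 0.0125, 0.06) [-1.   0.1]
(0, 0, 0.0345, 0.06) [ 0.  -0.5]
(0, 0.12, 0.0345, 0.06) [ 0.6 -0.1]
(0, 0, 0.0595, 0.06) [-0.5 -0.6]
(0, 0.12, 0.0595, 0.06) [-0.9  0.1]
(0, 0, 0.08149999999999999, 0.06) [-0.2 -0.6]
(0, 0.12, 0.08149999999999999, 0.06) [0.9 0.5]
(0, None, -0.125, 0) [-0.7  0.7]
(0, None, 0.125, 0) [ 0.9 -1.2]
(1, 0, -0.0595, 0.06) [ 0.9 -1.6]
(1, 0, -0.0125, 0.06) [ 0.8 -1.6]
(1, 0, 0.0345, 0.06) [ 1.2 -1.5]
(1, 0, 0.08149999999999999, 0.06) [ 1.  -1.4]
(1, 0.12, -0.0595, 0.06) [-0.4  1.4]
(1, 0.12, -0.0125, 0.06) [-0.4  1. ]
(1, 0.12, 0.0345, 0.06) [ 0.  -0.8]
press 0 [[ 0.52407952 -0.03299957  0.06      ]]
press 1 [[0.53148232 0.01341377 0.06      ]]
press 2 [[0.53888511 0.05982712 0.06      ]]
press 3 [[0.5462879  0.10624047 0.06      ]]
block [[0.62451065 0.06996713 0.085     ]]
-0.047 [array([319.94798202, 216.05625812]), array([338.07502201, 204.76697743])]
0 [array([341.88240648, 213.75297617]), array([338.85599908, 190.98099402])]
0.047 [array([364.01284595, 206.02824977]), array([339.91913232, 173.34091846])]
```

Request:
play_rows(
  increments="0.01 0.024 0 0 0 -1.2 0.315;0.03 0.072 0 0 0 -3.4 0.315;0.05 0.12 0 0 0 -5.7 0.315;0.07 0.168 0 0 0 -8 0.315;0.09 0.216 0 0 0 -10.3 0.315;0.11 0.264 0 0 0 -12.6 0.315;0.13 0.312 0 0 0 -14.8 0.315;0.15 0.36 0 0 0 -17 0.315;0.17 0.408 0 0 0 -19.3 0.315;0.19 0.456 0 0 0 -21.6 0.315;0.21 0.504 0 0 0 -23.8 0.315;0.23 0.552 0 0 0 -26.1 0.315;0.25 0.6 0 0 0 -28.4 0.315;0.268 0.64 0 0 0 -30.5 0.315;0.28 0.667 0 0 0 -31.8 0.315;0.286 0.679 0 0 0 -32.4 0.315;0.286 0.679 0 0 0 -32.4 0.315;0.286 0.679 0 0 0 -32.4 0.315;0.286 0.679 0 0 0 -32.4 0.315",
)

```text
time: 2.52
eef_pos: [0.5428, 0.081, 0.2139]
tcp_rot: [-0.648, 0.762, 0.0, 0.0]
contact_force: [-1.1, -0.4, 0.0]
grip_width: 0.0289
```

```bash
python3 - <<'E'
from station import r,cams
import cv2,numpy as np,pickle
from h import *
o=r.get_obs()
for k in ('time','joint_positions','eef_pos','tcp_rot','contact_force','grip_width'): print(k,o[k])
print(R.from_quat(o['tcp_rot']).as_matrix())
c=cams.calibration('wrist');im=cams.snapshot('wrist'); cv2.imwrite('pics/wrist1.png',im)
pickle.dump((c,o),open('w1.pkl','wb'))
p=np.load('p.npy')
for i,y in enumerate([-.0705,-.0235,.0235,.0705]): print(i,[np.round(proj(c,toworld(p,[p[3]+d,y+s,.06]))[0],1) for d in (0,.12) for s in (-.011,.011)])
print(proj(c,toworld(p,[-.02,.047,.085])))
T=R.from_quat(o['tcp_rot']).as_matrix(); print('tips',proj(c,o['eef_pos']+np.array([T[:,0]*.0235,-T[:,0]*.0235])))
cv2.imwrite('pics/side1.png',cams.snapshot('side'))
E
```

```text
time 2.525
joint_positions [ 0.06674079  0.32523393 -0.33513814  1.8363298   0.12435673  1.0002439
 -2.05082765]
eef_pos [0.54275818 0.08098621 0.21393601]
tcp_rot [-6.48099336e-01  7.61555716e-01  2.62905069e-04  2.68617219e-04]
contact_force [-1.13786556 -0.35301195  0.02590399]
grip_width 0.028888253325117217
[[-1.59934356e-01 -9.87127650e-01  6.83567559e-05]
 [-9.87127367e-01  1.59934362e-01  7.48615000e-04]
 [-7.49911160e-04  5.22524332e-05 -9.99999717e-01]]
0 [array([451.6, 210. ]), array([429.5, 210.1]), array([463.8,  83.5]), array([439.6,  83.6])]
1 [array([404.5, 210.1]), array([382.4, 210.1]), array([412.1,  83.6]), array([388. ,  83.7])]
2 [array([357.4, 210.1]), array([335.4, 210.2]), array([360.5,  83.8]), array([336.4,  83.8])]
3 [array([310.4, 210.2]), array([288.4, 210.2]), array([308.9,  83.9]), array([284.8,  83.9])]
[[322.55882638  96.51122018]]
tips [[369.17266845 245.96007362]
 [282.211889   245.87456402]]
```

View pics/wrist1.png

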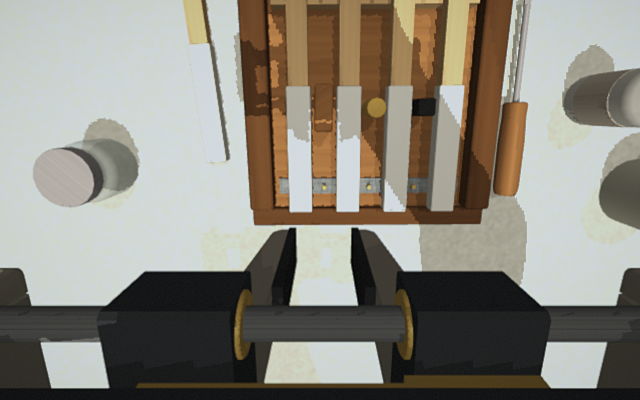

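View pics/side1.png

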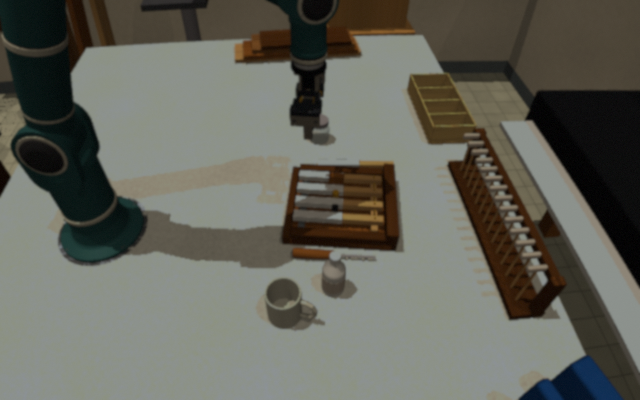

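```bash
python3 - <<'E'
import cv2
a=cv2.imread('pics/wrist1.png')
cv2.imwrite('pics/w1a.png',cv2.resize(a[70:230,265:475],None,fx=3.6,fy=3.6,interpolation=cv2.INTER_CUBIC))
cv2.imwrite('pics/w1b.png',cv2.resize(a[200:320,230:420],None,fx=4,fy=4,interpolation=cv2.INTER_CUBIC))
E
```

```text
(no output)
```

View pics/w1a.png

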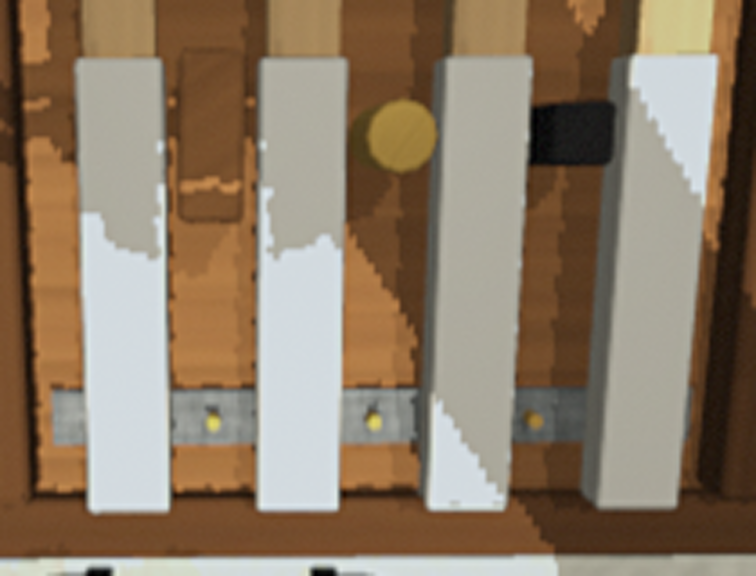

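View pics/w1b.png

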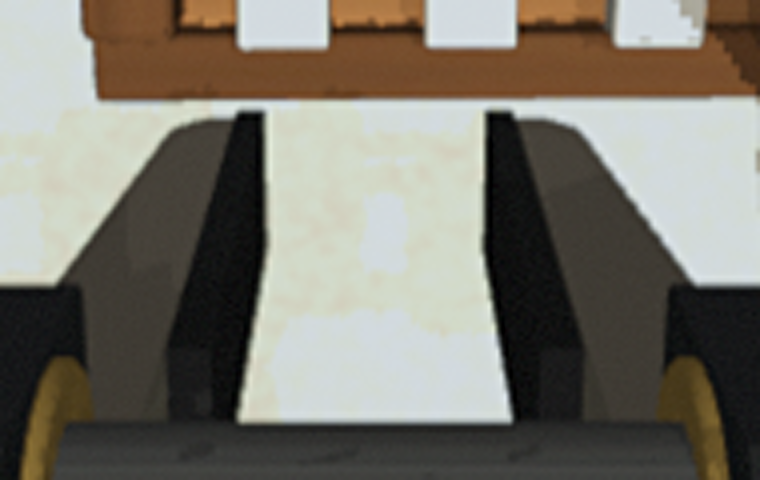

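Request:
play_rows(
  increments="-0.001 0.001 -0.01 0 0 0 0.391;-0.001 0.001 -0.03 0 0 0 0.391;-0.001 0.001 -0.05 0 0 0 0.391;-0.001 0.001 -0.075 0 0 0 0.391;-0.001 0.001 -0.1 0 0 0 0.391;-0.001 0.001 -0.12 0 0 0 0.391;-0.001 0.001 -0.135 0 0 0 0.391;-0.001 0.001 -0.142 0 0 0 0.391;-0.001 0.001 -0.144 0 0 0 0.391;-0.001 0.001 -0.144 0 0 0 0.391;-0.001 0.001 -0.144 0 0 0 0.391",
)

```text
time: 4.0
eef_pos: [0.5424, 0.0825, 0.0707]
tcp_rot: [-0.648, 0.761, -0.0, 0.001]
contact_force: [-0.6, -0.3, 0.2]
grip_width: 0.0362
```

```bash
python3 - <<'E'
from station import r,cams
import cv2
o=r.get_obs()
for k in ('time','joint_positions','eef_pos','tcp_rot','contact_force','wrist_torque','grip_width'): print(k,o[k])
cv2.imwrite('pics/wrist2.png',cams.snapshot('wrist'))
a=cams.snapshot('side'); cv2.imwrite('pics/side2.png',cv2.resize(a[110:260,270:415],None,fx=4,fy=4,interpolation=cv2.INTER_CUBIC))
E
```

```text
time 4.0
joint_positions [ 0.018673    0.51620387 -0.28910374  1.94298267  0.21637982  0.71027054
 -2.13032324]
eef_pos [0.54236188 0.0824946  0.07065716]
tcp_rot [-6.48272176e-01  7.61408090e-01 -7.10466307e-05  9.48951358e-04]
contact_force [-0.61761405 -0.26643929  0.19561734]
wrist_torque [ 0.05739806 -0.0150796   0.00884019]
grip_width 0.036232168332408624
```

View pics/wrist2.png

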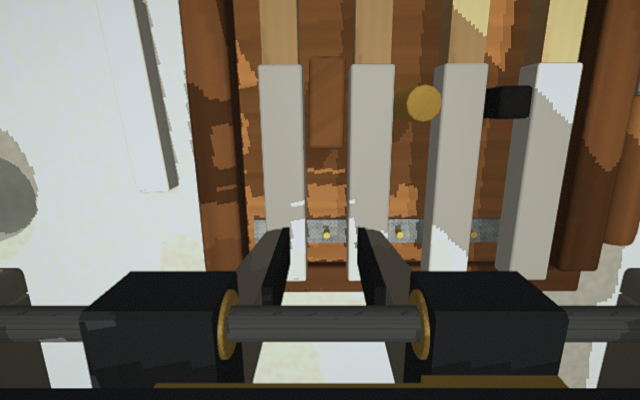

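View pics/side2.png

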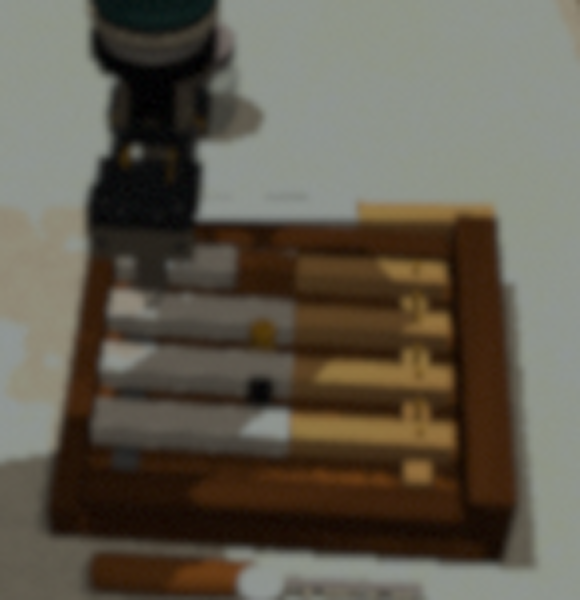

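Request:
play_rows(
  increments="0 -0.001 -0.003 0 0 0 0.391;0 -0.001 -0.006 0 0 0 0.391;0 -0.001 -0.008 0 0 0 0.391;0 -0.001 -0.01 0 0 0 0.391;0 -0.001 -0.011 0 0 0 0.391;0 -0.001 -0.012 0 0 0 0.391;0 -0.001 -0.013 0 0 0 0.391;0 -0.001 -0.014 0 0 0 0.391;0 -0.001 -0.015 0 0 0 0.391;0 -0.001 -0.016 0 0 0 0.391;0 -0.001 -0.017 0 0 0 0.391;0 -0.001 -0.018 0 0 0 0.391;0 -0.001 -0.019 0 0 0 0.391;0 -0.001 -0.0195 0 0 0 0.391;0 -0.001 -0.0195 0 0 0 0.391",
)

```text
time: 5.98
eef_pos: [0.5419, 0.0816, 0.0512]
tcp_rot: [-0.648, 0.761, 0.0, 0.001]
contact_force: [-4.4, 0.6, 6.6]
grip_width: 0.036
```

```bash
python3 - <<'E'
from station import r,cams
import cv2
o=r.get_obs()
for k in ('time','eef_pos','tcp_rot','contact_force','wrist_torque','grip_width'): print(k,o[k])
cv2.imwrite('pics/wrist3.png',cams.snapshot('wrist'))
E
```

```text
time 5.975
eef_pos [0.54191173 0.08155592 0.05117575]
tcp_rot [-6.48324569e-01  7.61363869e-01  1.53448474e-04  5.37432716e-04]
contact_force [-4.44644469  0.61442513  6.56793994]
wrist_torque [ 0.12292775  1.11541919 -0.0158523 ]
grip_width 0.03603496421033366
```

View pics/wrist3.png

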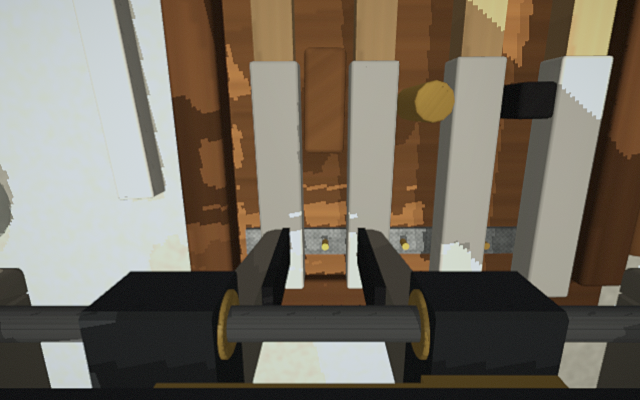

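Request:
play_rows(
  increments="0 0 -0.0005 0 0 0 0.391;0 0 -0.001 0 0 0 0.391;0 0 -0.0015 0 0 0 0.391;0 0 -0.0015 0 0 0 0.391;0 0 -0.0015 0 0 0 0.391",
)

```text
time: 6.65
eef_pos: [0.5419, 0.0816, 0.0507]
tcp_rot: [-0.648, 0.761, -0.0, 0.0]
contact_force: [-6.3, -0.7, 13.7]
grip_width: 0.0359
```

```bash
python3 - <<'E'
from station import r,cams
import cv2
o=r.get_obs()
for k in ('time','eef_pos','tcp_rot','contact_force','wrist_torque','grip_width'): print(k,o[k])
a=cams.snapshot('side'); cv2.imwrite('pics/side4.png',cv2.resize(a[110:260,270:415],None,fx=4,fy=4,interpolation=cv2.INTER_CUBIC))
E
```

```text
time 6.65
eef_pos [0.54187542 0.08159815 0.05069377]
tcp_rot [-6.48327299e-01  7.61361633e-01 -1.93618803e-06  4.21906646e-04]
contact_force [-6.33413232 -0.7188281  13.6603542 ]
wrist_torque [-0.07140199  1.49396519  0.00624977]
grip_width 0.03593371635151179
```

View pics/side4.png

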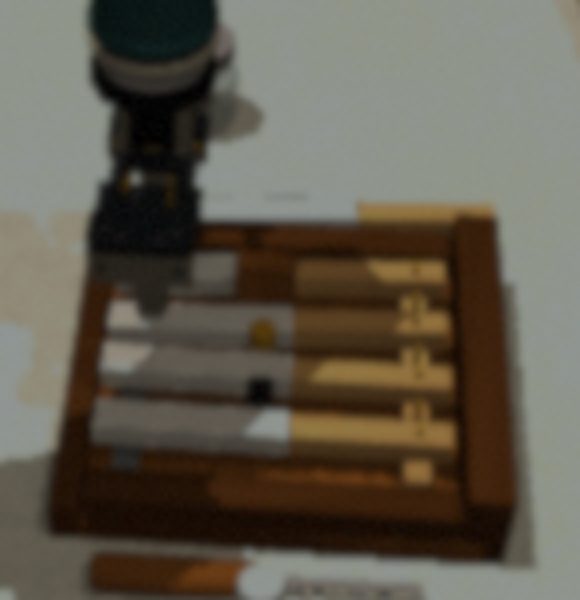

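Request:
play_rows(
  increments="0 0 -0.001 0 0 0 0.391;0 0 -0.001 0 0 0 0.391;0 0 -0.001 0 0 0 0.391;0 0 -0.001 0 0 0 0.391;0 0 -0.001 0 0 0 0.391;0 0 -0.001 0 0 0 0.391;0 0 -0.001 0 0 0 0.391;0 0 -0.001 0 0 0 0.391;0 0 -0.001 0 0 0 0.391;0 0 -0.001 0 0 0 0.391;0 0 -0.001 0 0 0 0.391;0 0 -0.001 0 0 0 0.391;0 0 -0.001 0 0 0 0.391;0 0 -0.001 0 0 0 0.391;0 0 -0.001 0 0 0 0.391;0 0 -0.001 0 0 0 0.391;0 0 -0.001 0 0 0 0.391;0 0 -0.001 0 0 0 0.391;0 0 -0.001 0 0 0 0.391;0 0 -0.001 0 0 0 0.391",
)

```text
time: 9.2
eef_pos: [0.5419, 0.0816, 0.0507]
tcp_rot: [-0.648, 0.761, -0.0, 0.0]
contact_force: [-6.5, -0.4, 13.7]
grip_width: 0.0358
```

```bash
python3 - <<'E'
from station import r,cams
import cv2
o=r.get_obs()
for k in ('time','eef_pos','contact_force','wrist_torque','grip_width'): print(k,o[k])
a=cams.snapshot('scene'); cv2.imwrite('pics/scene5.png',cv2.resize(a[145:305,265:425],None,fx=3.7,fy=3.7,interpolation=cv2.INTER_CUBIC))
E
```

```text
time 9.2
eef_pos [0.5418716  0.08160333 0.05069644]
contact_force [-6.47497673 -0.39539961 13.70635013]
wrist_torque [-0.07047948  1.43859128 -0.03308128]
grip_width 0.0358459848723526
```

View pics/scene5.png

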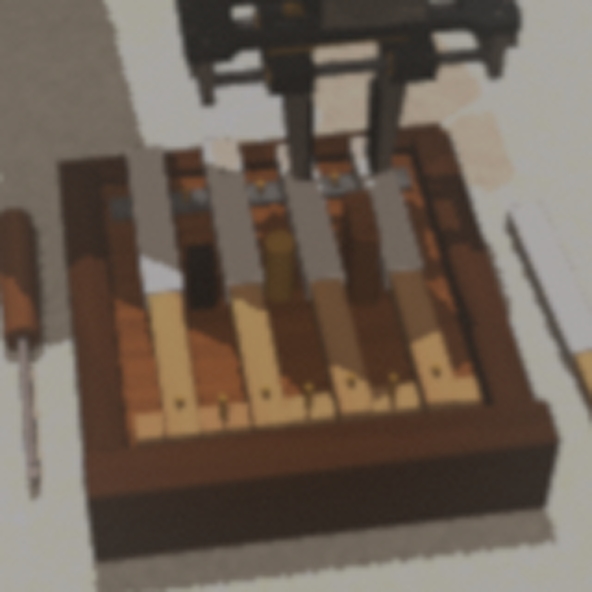

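Request:
play_rows(
  increments="0 0 -0.001 0 0 0 0.391;0 0 -0.001 0 0 0 0.391;0 0 -0.001 0 0 0 0.391;0 0 -0.001 0 0 0 0.391;0 0 0 0 0 0 0.391;0 0 0.002 0 0 0 0.391;0 0 0.004 0 0 0 0.391;0 0 0.006 0 0 0 0.391;0 0 0.008 0 0 0 0.391;0 0 0.011 0 0 0 0.391;0 0 0.015 0 0 0 0.391;0 0 0.025 0 0 0 0.391;0 0 0.045 0 0 0 0.391;0 0 0.07 0 0 0 0.391;0 0 0.1 0 0 0 0.391;0 0 0.125 0 0 0 0.391;0 0 0.145 0 0 0 0.391;0 0 0.155 0 0 0 0.391;0 0 0.16 0 0 0 0.391;0 0 0.16 0 0 0 0.391",
)

```text
time: 11.75
eef_pos: [0.5417, 0.0815, 0.2105]
tcp_rot: [-0.648, 0.761, -0.0, 0.0]
contact_force: [1.0, -0.7, 0.2]
grip_width: 0.0361
```

```bash
python3 - <<'E'
from station import r,cams
import cv2
o=r.get_obs()
for k in ('time','eef_pos','contact_force','wrist_torque','grip_width'): print(k,o[k])
cv2.imwrite('pics/wrist6.png',cams.snapshot('wrist'))
a=cams.snapshot('scene'); cv2.imwrite('pics/scene6.png',cv2.resize(a[165:305,265:425],None,fx=4.2,fy=4.2,interpolation=cv2.INTER_CUBIC))
E
```

```text
time 11.75
eef_pos [0.54172443 0.08153813 0.21047295]
contact_force [ 1.02316369 -0.68566678  0.19357963]
wrist_torque [ 0.07898386 -0.00341462 -0.01566979]
grip_width 0.03613335666924248
```

View pics/wrist6.png

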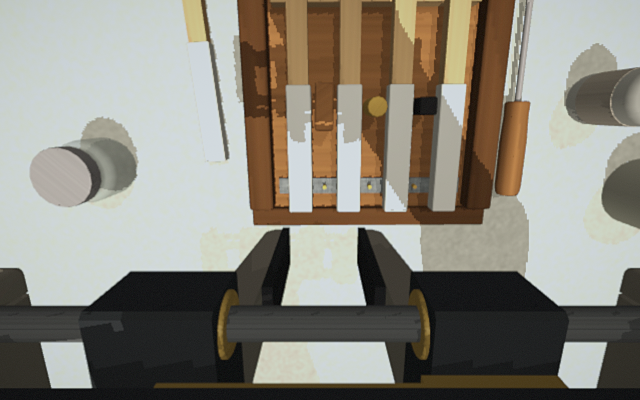

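View pics/scene6.png

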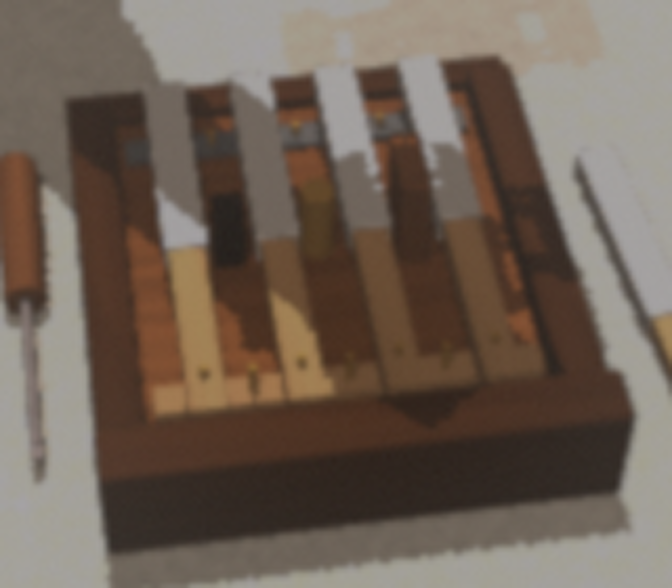

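The key fronts are back at crop (318,70) and (402,62), the same as at the start. The block, weight and chock haven't moved, and the gripper is 150 mm above the keys.

```bash
python3 -c "
from station import sign_off
print(sign_off())"
```

```text
the job is handed in; nothing more can be done
None
```

I pressed the two keys beside the dip block all the way down together, held them, let both rise and moved clear. The job is handed in; `sign_off` gave no verdict.

- **Which keys:** the block stands in the left gap (+47 mm). That makes the pair key2 (second from the left) and key3 (leftmost).
- **Press and hold:** I set the fingers about 36 mm apart, with one tip on each key. They reached the stop at a tool height of 50.7 mm, against about 50.4 mm expected, with 13.7 N of total upward force. I held that for about 3 s, from roughly 6.4 s to 9.7 s.
- **End state:** the arm is about 150 mm above the keys, and the force readings are back near zero. In the last pictures all four keys are up, and the block, weight, chock and the other things in view look unmoved. I did not see the mug clearly in the last pictures, and the arm stayed well above it. The clock read about 11.8 s of the 45 s allowed.

**Disagreements in the checks:**
- **Camera fit:** the fixed cameras and the wrist camera disagreed by about 2 mm on where the keys are, so I used the average.
- **Frame centre:** my estimate along the keys was about 9 mm off, judging by where the block appeared. It did not affect the press, which I measured from the key fronts.
- **Forces per key:** I could only read the total force. That each key was pressed separately is inferred from the level fingers and the pictures.

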